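# Take the funnel out and stopper the flask

## Robot

A 6-joint arm with a two-finger parallel gripper is mounted at the origin on a cart in front of the work surface, level with it; the furniture and walls round the work are solid. World frame = base frame: x ahead of the robot, y to its left, z up, the work surface at z = 0. Lengths are in mm, angles in rad, forces in N, time in s.
With the tool pointing down it reaches from about 250 to 800 mm from the base axis. Payload 3.9 kg.
Tool frame: the origin (TCP) lies between the finger pads; the fingertips stand 19 mm ahead of it and the grasp point (between the pads) is the TCP; z points along the fingers, y is the line along which they close (so a half turn about z gives the same grasp; the last joint's range is limited). The gripper opens to 85 mm and grips with 20 to 120 N. Pads are 22 mm wide; open, the fingers measure 114 mm over their backs; the gripper's body (76 mm by 85 mm) begins 54 mm behind the grasp point. The pads swing forward as they close: fully open they stand 13 mm farther back than shut.
Start: joints at [1.297, 0.26, -0.138, 1.173, 0, 1.571], TCP at [141.951, 505.436, 250.304] pointing down, gripper open.
Joint ranges: [-2.78, 2.78], [-0.83, 1.72], [-1.28, 1.37], [-1.9, 2.12], [-1.57, 1.48], [-3.14, 3.14]. Speed limits (rad/s): [2.57, 2.57, 3.14, 3.14, 3.14, 3.14].

## Interface

Orientations are given as [roll, pitch, yaw] about the fixed x, y, z axes, in that order (R = Rz(yaw) Ry(pitch) Rx(roll)).
In Python, from rig import robot, claw, ik, state, optics, hand_in gives the robot as it stands. Calls block until the motion is done:
- robot.move_pose(position, orientation): joint-space move of the TCP to a pose.
- robot.movel(position, rotation=None, max_speed=150, stop_force=None): straight line of the TCP; rotation=None keeps the orientation; max_speed is the mean speed in mm/s. With stop_force (N) it stops when the force on the tool has changed by that much, and returns True; else False.
- robot.movej(angles): joint-space move.
- claw.let_go() and claw.close(effort=None): open the fingers fully, or close them until they stop; effort is the grip in N (None keeps the last).
- robot.wait(seconds).
- ik(position, orientation): joint angles nearest the present ones, or None.
- state(): the state.
- optics.get_image(name): name is "side" or "top" or "wrist"; returns (picture, depth): 384x512x3 uint8, red, green, blue; 384x512 float32, mm along the optical axis (not along the pixel's ray), 0 where there is no reading.
- optics.camera_model(name): a dict with "fx", "fy", "cx", "cy" (pixels), "world_from_camera" (4x4, takes a point from camera to world coordinates). Camera axes: x right, y down, z forward; pixel columns grow to the right and rows downward; lengths in mm; the calibration is good to about 2 mm. A picture is of the moment at which its call begins: read the wrist's pose just before it. camera_model takes no time and is no camera call; for the wrist camera it gives the pose at the moment of the call.
A pose or a line that the arm cannot do raises robot.Unreachable and nothing moves.
- hand_in(): hands the job in; it is judged then, once.
The state is a dict: "t": time; "qpos": joint angles; "qd": joint speeds; "effort": joint torques, N m; "position": TCP position; "orientation": TCP orientation; "contact_force": force on the tool from outside, world axes, zero at the start; "torque": the same for the moment, N m; "grip_width": finger opening in mm; "grasp_force": force on a finger pad.
Only numpy, scipy, OpenCV 4.12 (cv2) and the standard library are available. Lean on these libraries where they do the work, as an engineer would, in place of code of your own. Each camera call takes 0.05 s, during which the arm holds its last target. There are 200 camera calls.

## Task

The white flask has just been filled. Lift the steel funnel out of its neck and stand it spout-down in the small cup to drip, then gently set the wooden stopper upright into the flask's neck, fully home with its flange down on the rim. Leave the flask and the cup upright where they stand, without pushing them along, and do not disturb the timer, the salt shaker or the pepper mill.

Things in the scene. Friction and masses are not known exactly. Their poses are not given: they have to be found in the camera images.
- jar_mouth (a point): centre of the rim of a white stoneware flask (131 mm tall, body 88 mm across up to 67 mm high, then a shoulder, neck 44 mm across with a 47 mm lip). The point lies on the axis at the rim, 131 mm above the flask's underside; z is up along the neck. The neck's bore is straight, 34 mm across and 46 mm deep. Flask loose, about 0.8 kg, stands on the worktop (z = 0).
- funnel_collar (a point): round open-topped steel funnel, 71 mm tall, about 90 g, at first standing spout-down in the flask's neck. At its top an upright collar 62 mm across, 26 mm high: grip it from above across the outside. This point is on the axis half-way up the collar, 13 mm below the top edge, 58 mm above the spout's end; it rests about 28 mm above the flask's rim, 16 to 20 mm above the cup's. z is up
- funnel_tip (a point): end of the funnel's spout, on the axis. Above it the spout is 24 mm long (18 to 20 mm across), then a 45 degree cone 21 mm high with thin ribs outside widens to the 62 mm collar. z points to the collar
- stopper_centre (a point): wooden stopper, 74 mm tall, standing upright on the worktop on its narrow end. From below: a tapered plug 32 mm long (23 mm across at the foot, 31 mm at the top), a round flange 46 mm across and 6 mm thick, then a plain round knob 36 mm across and 36 mm tall, the place to grip. The point is on the axis 37 mm above the foot (half-way up); z points from foot to knob. Loose, about 90 g.
- stopper_seat (a point): the point on the stopper's axis at the underside of the flange, 32 mm above the foot, 5 mm below point stopper_centre; it meets the flask's rim centre when the stopper is fully home.
- cup_mouth (a point): centre of the mouth of a small cream espresso cup, 51 mm tall, bowl 64 mm across outside and about 54 mm inside at the rim, about 44 mm deep; one handle sticks out 25 mm beyond the bowl along the point's -y axis, below the rim. z is up. Loose, about 0.2 kg, stands on the worktop.
- timer: kitchen timer with a white foot and grey dial, 63 mm across, 48 mm tall, on the worktop; bystander. Origin: centre of its underside.
- salt: glass salt shaker, 44 mm across, 90 mm tall, on the worktop; bystander. Origin: centre of its underside.
- mill: brown wooden pepper mill, 58 mm across, 140 mm tall, on the worktop; bystander. Origin: centre of its underside.
Things that resemble listed ones, but are neither listed nor needed, are in the scene too. What is shaped like the part that bears stopper_centre but orange is not meant. Leave any red look-alike of the part that bears funnel_collar alone.

How it is judged:
By the outcome, as a careful person would: the job done as asked, in the order asked, and still so for the second after the job is handed in, with the robot touching nothing.
It also fails if it takes over 70 s, if anything falls off the work surface, if the arm or the gripper's body presses on something with over 40 N, if the wrist force passes 120 N, or if a joint passes its speed limit or range.

## Working session

There is one attempt and no reset: what is moved stays moved. The work goes in short steps, each a Python script; the robot and the scene stay as the last script left them, time stands still between calls to the robot, and variables do not carry over. Pictures are saved under pics/ and viewed, at most 10 in all, crops included, and the job is handed in when it is done.

```bash
mkdir -p pics; ls; python3 - <<'E'
from rig import *
import numpy as np, cv2
for n in("top","side"):
    im,d=optics.get_image(n); m=optics.camera_model(n)
    np.savez(f'pics/{n}.npz',im=im,d=d,K=[m[k] for k in('fx','fy','cx','cy')],T=m['world_from_camera'])
    cv2.imwrite(f'pics/{n}.png',cv2.resize(im[:,:,::-1],(800,600)))
    print(n,np.round(m['world_from_camera'],3).tolist(),m['fx'],m['cx'],m['cy'])
print(state())
E
```

```text
pics
top [[-0.028, -0.99, 0.135, 399.519], [-0.999, 0.03, 0.013, 2.248], [-0.017, -0.135, -0.991, 963.78], [0.0, 0.0, 0.0, 1.0]] 396.0619585080063 272.13986430171593 196.45320247160575
side [[-0.932, -0.16, 0.326, 256.233], [-0.362, 0.457, -0.813, 717.717], [-0.019, -0.875, -0.484, 537.768], [0.0, 0.0, 0.0, 1.0]] 359.06611345850337 259.9751922908577 189.30224788552394
{'t': 0.1, 'qpos': array([ 1.29698286e+00,  2.60603398e-01, -1.39225717e-01,  1.17268074e+00,
       -3.36412470e-05,  1.57081827e+00]), 'qd': array([-0.00164861, -0.00083443,  0.00352684,  0.00090964, -0.00168917,
       -0.00096851]), 'effort': array([-5.51194335e-04, -4.06509304e+01,  2.54528064e+01,  1.01080802e-02,
       -4.42878843e-05, -4.78678814e-06]), 'position': array([141.81993013, 504.89685953, 249.56134875]), 'orientation': array([-3.13987913e+00,  3.36787992e-05,  2.86775730e+00]), 'contact_force': array([-0.2661785 ,  0.25560901,  0.09940761]), 'torque': array([-0.01174723,  0.00710889, -0.01925468]), 'grasp_force': 0.0, 'grip_width': 85.39109551550655}
```

View pics/top.png

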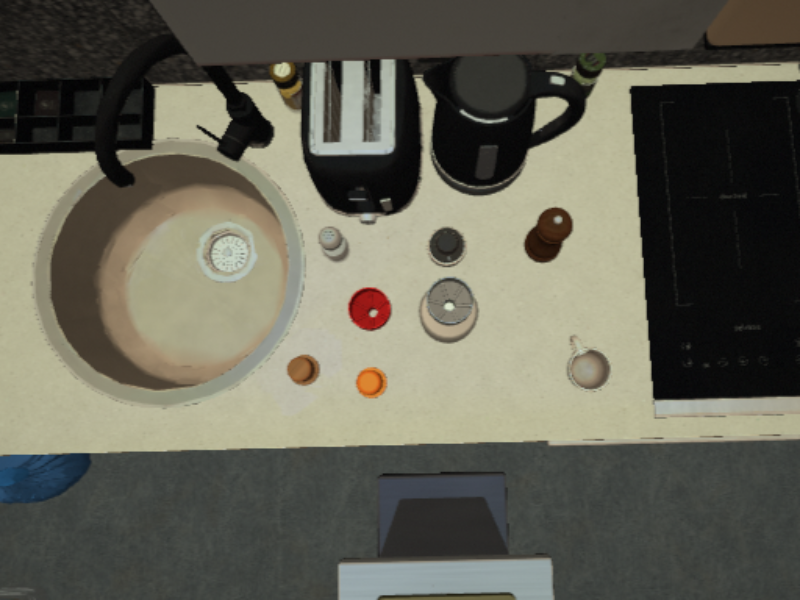

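View pics/side.png

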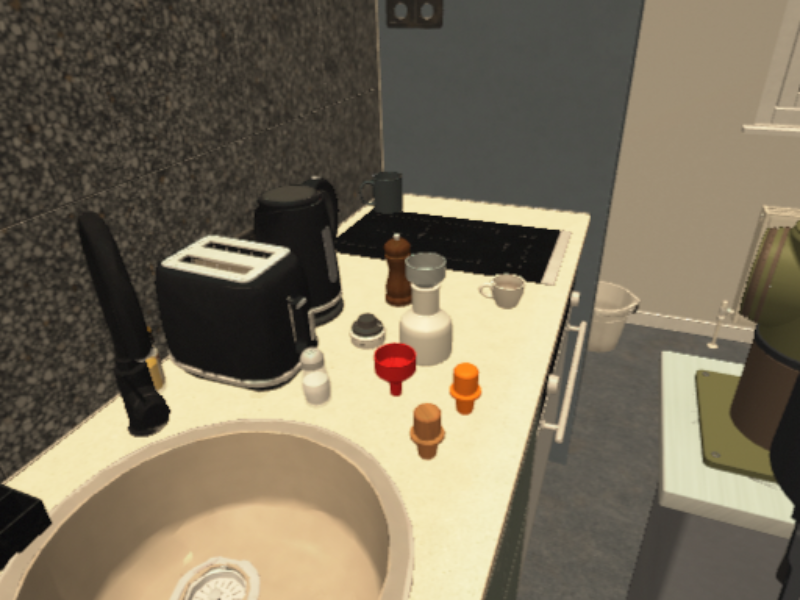

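The top view (800x600) shows the steel funnel in the flask at (449,302), the cup at (588,368) with its handle up-left, and the wooden stopper at (303,369). The orange and red look-alikes are at (371,381) and (370,309). The mill is at (545,235), the timer at (447,246) and the salt at (333,242).

```bash
cat > h.py <<'E'
import numpy as np, cv2
def cloud(d,K,T):
    v,u=np.mgrid[:d.shape[0],:d.shape[1]]
    p=np.stack([(u-K[2])/K[0]*d,(v-K[3])/K[1]*d,d],-1)
    return p@T[:3,:3].T+T[:3,3]
def ray(px,K,T,z):
    r=T[:3,:3]@np.array([(px[0]-K[2])/K[0],(px[1]-K[3])/K[1],1.]); o=T[:3,3]
    return o+r*(z-o[2])/r[2]
def circ(xy):  # algebraic circle fit
    A=np.c_[2*xy,np.ones(len(xy))]; s=np.linalg.lstsq(A,(xy**2).sum(1),rcond=None)[0]
    return s[:2],np.sqrt(s[2]+s[:2]@s[:2])
E
python3 - <<'E'
from h import *
f=np.load('pics/top.npz');d,K,T,im=f['d'],f['K'],f['T'],f['im']
C=cloud(d,K,T); s=512/800
for n,(u,v),w in [('funnel',(449,302),42),('cup',(588,368),40),('stopper',(303,369),26),('timer',(447,246),26),('salt',(333,242),24),('mill',(548,235),40),('orange',(371,381),22),('red',(370,309),28)]:
    a,b,r=int(u*s),int(v*s),int(w*s)
    P=C[b-r:b+r,a-r:a+r].reshape(-1,3); P=P[P[:,2]>12]
    zt=np.percentile(P[:,2],97); Q=P[P[:,2]>zt-8]
    (c,rad)=cv2.minEnclosingCircle(Q[:,:2].astype(np.float32))
    print(n,'ztop',round(zt),'mean',Q.mean(0).round(1),'mec',np.round(c,1),round(rad,1),len(Q))
    # bbox of all
    print('   bbox',P.min(0).round(),P.max(0).round())
E
```

```text
funnel ztop 170 mean [513.6 -19.2 206.9] mec [473.1 -12.3] 75.0 124
   bbox [400. -62.  12.] [601.  22. 964.]
cup ztop 52 mean [ 431.2 -213.9   85.2] mec [ 415.5 -126.6] 129.9 198
   bbox [ 394. -256.   12.] [476.   2. 964.]
stopper ztop 75 mean [436.6 197.2  76.6] mec [420.6 108.5] 108.3 186
   bbox [400.   2.  30.] [459. 216. 964.]
timer ztop 49 mean [621.2 -20.9  52.6] mec [518.7  -9.4] 119.7 142
   bbox [400. -51.  12.] [655.   8. 964.]
salt ztop 88 mean [624.1 148.9  98.5] mec [520.3  81.1] 144.2 133
   bbox [400.   2.  13.] [645. 170. 964.]
mill ztop 138 mean [ 566.9 -125.9  354.9] mec [516.4 -85.1] 145.9 38
   bbox [ 400. -198.   12.] [650.   2. 964.]
orange ztop 75 mean [415.2  96.7  81.4] mec [410.3  58.1] 56.9 189
   bbox [393.   2.  33.] [438. 121. 964.]
red ztop 71 mean [519.3  91.9 106.4] mec [475.3  56.1] 92.9 95
   bbox [400.   2.  13.] [553. 127. 964.]
```

```bash
cat >> h.py <<'E'
def snap(name):
    from rig import optics,state
    m=optics.camera_model('wrist'); im,d=optics.get_image('wrist')
    K=np.array([m[k] for k in('fx','fy','cx','cy')]); T=np.array(m['world_from_camera'])
    np.savez(f'pics/{name}.npz',im=im,d=d,K=K,T=T); cv2.imwrite(f'pics/{name}.png',im[:,:,::-1])
    return im,d,K,T
def top(P,c,r,z0,z1):
    """points within r of c in height band z0..z1 -> circle fit to hull, count"""
    P=P.reshape(-1,3); P=P[(np.hypot(*(P[:,:2]-c).T)<r)&(P[:,2]>z0)&(P[:,2]<z1)]
    h=cv2.convexHull(P[:,:2].astype(np.float32))[:,0]
    return np.round(circ(h)[0],1),np.round(circ(h)[1],1),P.mean(0).round(1),len(P)
E
python3 - <<'E'
from rig import *; from h import *
f=np.load('pics/top.npz');C=cloud(f['d'],f['K'],f['T'])
for n,c,r,a,b in [('funnel',(519,-19),45,164,178),('cup',(431,-215),45,44,56),('stopper',(437,198),30,68,80),('mill',(575,-130),50,100,150)]:
    print(n,top(C,c,r,a,b))
robot.move_pose([450,-19,360],[np.pi,0,0])
print(state()['t'],state()['position'],state()['qpos'].round(2))
im,d,K,T=snap('w1'); print(K,T.round(3).tolist())
C=cloud(d,K,T); print(top(C,(519,-19),45,164,178)); print('flask shoulder',top(C,(519,-19),60,40,90))
E
```

```text
funnel (array([516.9, -19.7]), np.float64(30.5), array([519.3, -19.9, 168.8]), 110)
cup (array([ 430.4, -223.6]), np.float64(34.0), array([ 432.6, -223. ,   48.2]), 190)
stopper (array([436.9, 198.8]), np.float64(16.5), array([436.6, 198.5,  72. ]), 178)
mill (array([ 612.3, -160.8]), np.float64(9.5), array([ 610.7, -159. ,  116.5]), 53)
2.3083 [450.01509826 -18.41393065 359.84234533] [-0.04  0.11 -0.05  1.42  0.    3.1 ]
[339.74719136 339.74719136 251.29606423 190.14591869] [[0.002, -0.952, -0.305, 527.946], [-1.0, -0.002, -0.0, -17.071], [-0.0, 0.305, -0.952, 483.282], [0.0, 0.0, 0.0, 1.0]]
(array([516.7, -15.3]), np.float64(30.7), array([517. , -15.1, 169.6]), 601)
flask shoulder (array([516.7, -15.3]), np.float64(43.5), array([537.6, -18.9,  67.5]), 585)
```

View pics/w1.png

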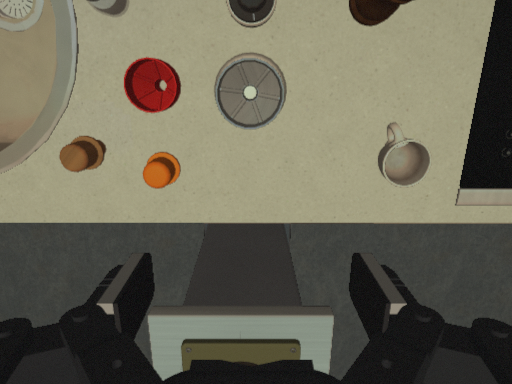

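The wrist view shows the funnel at (250,92), the cup at (403,161) with its handle pointing up-left, and the stopper at (80,155). I'll take a closer look above the funnel and then grasp it.

```bash
python3 - <<'E'
from rig import *; from h import *
robot.movel([517,-17,260],max_speed=200); robot.wait(0.3)
print(state()['position'])
im,d,K,T=snap('w2'); C=cloud(d,K,T)
c,r,m,n=top(C,(517,-16),45,164,178); print(c,r,m,n,'flask',top(C,c,55,40,70))
g=cv2.cvtColor(im,cv2.COLOR_RGB2GRAY)
E
```

```text
[517.1060268  -17.06157711 261.06315699]
[517.  -15.3] 30.8 [515.  -15.4 168.9] 1262 flask (array([517.1, -15.3]), np.float64(43.5), array([542.8, -15.9,  62.7]), 1286)
```

View pics/w2.png

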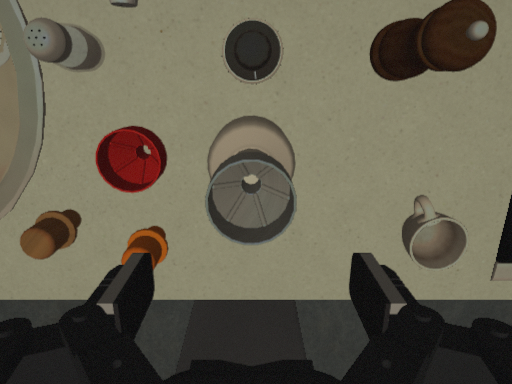

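The view matches the first look: funnel centred at (250,203), flask concentric. The fingers' midpoint at column 252 suggests a camera bias of about +1 mm in y. I'm grasping now.

```bash
python3 - <<'E'
from rig import *; from h import *
robot.movel([517,-16.2,200],max_speed=150)
print(robot.movel([517,-16.2,160],max_speed=80,stop_force=6))
claw.close(25); s=state(); print(s['t'],s['grip_width'],s['grasp_force'],s['contact_force'].round(1),s['position'].round(1))
robot.movel([517,-16.2,180],max_speed=40)
robot.movel([517,-16.2,270],max_speed=150); s=state(); print(s['grip_width'],s['contact_force'].round(1))
# carry, look at cup and flask
robot.movel([430,-120,270],max_speed=200); robot.wait(0.3); print(state()['position'].round(1),state()['t'])
im,d,K,T=snap('w3'); C=cloud(d,K,T)
print('cup',top(C,(430,-221),45,44,56)); print('flask',top(C,(517,-15.5),30,124,136),'body',top(C,(517,-15.5),55,40,70))
E
```

```text
False
4.9917 62.96031180762586 27.044154591858387 [-0.9 -0.3  2.4] [517.6 -16.3 160.8]
62.73120709135902 [-0.2  0.4 -1.3]
[ 430.5 -119.5  269.9] 7.5167
cup (array([ 432. , -217.7]), np.float64(35.6), array([ 432.9, -219.1,   48.4]), 1028)
flask (array([516.7, -15.8]), np.float64(23.2), array([517.4, -15.5, 130.2]), 1848) body (array([516.7, -16.4]), np.float64(43.2), array([516.9, -38.5,  62.4]), 1815)
```

View pics/w3.png

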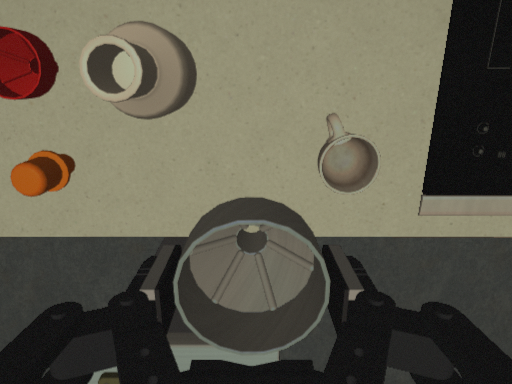

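The funnel is held upright, and the empty flask mouth is at (112,68), still in place. The cup rim is centred near (349,163) with the handle up-left.

```bash
python3 - <<'E'
from h import *
f=np.load('pics/w3.npz');K,T,im=f['K'],f['T'],f['im'];C=cloud(f['d'],K,T)
print('ray',ray((349,163),K,T,51))
P=C.reshape(-1,3);P=P[(np.hypot(P[:,0]-432,P[:,1]+220)<40)&(P[:,2]>47)&(P[:,2]<56)]
c=np.array([432.,-220])
for i in range(8):
    h=cv2.convexHull(P[np.hypot(*(P[:,:2]-c).T)<34][:,:2].astype(np.float32))[:,0]; c,r=circ(h)
print(c,r,len(P)); 
g=np.load('pics/w2.npz');K,T=g['K'],g['T'];P=cloud(g['d'],K,T).reshape(-1,3);P=P[(np.hypot(P[:,0]-432,P[:,1]+220)<40)&(P[:,2]>47)&(P[:,2]<56)]
c=np.array([432.,-220])
for i in range(8):
    h=cv2.convexHull(P[np.hypot(*(P[:,:2]-c).T)<34][:,:2].astype(np.float32))[:,0]; c,r=circ(h)
print(c,r,len(P))
E
```

```text
ray [ 428.3411545  -218.92003935   51.        ]
[ 426.12581904 -219.96948199] 32.10783370902701 765
[ 426.22192937 -220.02335432] 32.27364715199281 725
```

```bash
python3 - <<'E'
from rig import *; from h import *
x,y=426.8,-220.7
robot.movel([x,y,180],max_speed=200)
robot.movel([x,y,90],max_speed=80)
print(robot.movel([x,y,64],max_speed=15,stop_force=2)); s=state(); print(s['t'],s['position'].round(1),s['contact_force'].round(1))
if 66<s['position'][2]<76:
    claw.let_go(); robot.wait(0.2); p=s['position']
    robot.movel([x,y,150],max_speed=100); robot.movel([x,y,220],max_speed=200); 
    im,d,K,T=snap('w4'); C=cloud(d,K,T); print(state()['t'],'funnel',top(C,(x,y),45,76,92))
E
```

```text
True
10.8667 [ 426.6 -220.7   70.2] [ 0.  -0.9  2.1]
12.925 funnel (array([ 425.3, -220.6]), np.float64(30.7), array([ 425.2, -219.7,   79. ]), 667)
```

View pics/w4.png

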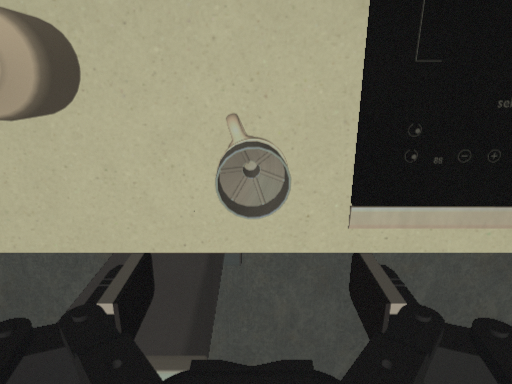

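The funnel stands upright in the cup at (253,180), and the cup hasn't moved. Next is the stopper. I'll look from close up, then grip it twice at 90° so it is centred in both axes.

```bash
python3 - <<'E'
from rig import *; from h import *
robot.move_pose([437,198,200],[np.pi,0,np.pi/2]); robot.wait(0.3)
s=state(); print(s['t'],s['position'].round(1),s['qpos'].round(2))
im,d,K,T=snap('w5'); C=cloud(d,K,T); print(top(C,(437,198),35,68,80),'flange',top(C,(437,198),35,33,44)); print('flask',top(C,(517,-15.5),40,122,138))
E
```

```text
14.775 [437.3 197.4 200. ] [ 0.42  0.21 -0.34  1.02 -0.    2.  ]
(array([437.3, 203.9]), np.float64(17.5), array([437.3, 205.1,  73.1]), 1556) flange (array([437.3, 203.9]), np.float64(22.6), array([437.5, 215.5,  37.8]), 575)Traceback (most recent call last):
  File "<stdin>", line 4, in <module>
  File "h.py", line 21, in top
    h=cv2.convexHull(P[:,:2].astype(np.float32))[:,0]
      ~~~~~~~~~~~~~~~~~~~~~~~~~~~~~~~~~~~~~~~~~~^^^^^
TypeError: 'NoneType' object is not subscriptable
```

View pics/w5.png

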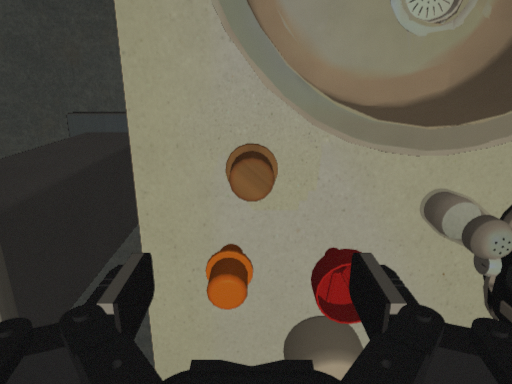

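The stopper is at (252,172), upright and clear of the orange one at (228,280). I'm gripping it now, then measuring it in the hand and the flask mouth from the same camera heading.

```bash
python3 - <<'E'
from rig import *; from h import *
x,y=437.8,203.9
robot.movel([x,y,110],max_speed=150)
print(robot.movel([x,y,61],max_speed=50,stop_force=5))
claw.close(30); s=state(); print(s['t'],s['grip_width'],s['grasp_force'],s['contact_force'].round(1),s['position'].round(1))
robot.movel([x,y,80],max_speed=40); robot.movel([x,y,240],max_speed=150)
robot.movel([517,-90,255],max_speed=250); robot.wait(0.3)
s=state(); p=s['position']; print(s['t'],p.round(2),s['grip_width'],s['contact_force'].round(1))
im,d,K,T=snap('w6'); C=cloud(d,K,T)
print('flask',top(C,(517,-15.5),32,124,137),'body',top(C,(517,-15.5),55,40,70))
print('knob-TCP',top(C-p,(0,0),19,5,20)); print('flange-TCP',top(C-p,(0,0),26,-32,-18))
E
```

```text
False
17.2167 34.89447562656082 29.810508324299008 [-0.5 -0.4  4. ] [437.9 204.   61.3]
20.725 [516.9  -89.32 255.08] 34.943363760920846 [-0.4  0.  -1. ]
flask (array([517.1, -15.4]), np.float64(23.2), array([517.1, -14.7, 130.5]), 1778) body (array([517.1, -15.5]), np.float64(43.6), array([517.2, -12. ,  64.8]), 1792)
knob-TCP (array([0.1, 0.2]), np.float64(18.5), array([-0. ,  3.2, 11.8]), 6275)
flange-TCP (array([-0.2,  3. ]), np.float64(20.6), array([ -0.2,  15.6, -23.5]), 1625)
```

View pics/w6.png

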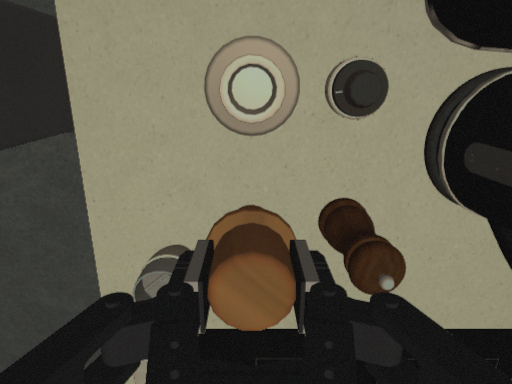

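The stopper is held upright at (252,290), and the flask mouth at (252,90) is unmoved. Next I'll refine the in-hand offset using the brown colour mask.

```bash
python3 - <<'E'
from h import *
f=np.load('pics/w6.npz');K,T,im=f['K'],f['T'],f['im'];C=cloud(f['d'],K,T)-[516.9,-89.32,255.08]
hsv=cv2.cvtColor(im,cv2.COLOR_RGB2HSV); m=(hsv[...,1]>110)&(hsv[...,0]<22)&(abs(C[...,2])<45)&(np.hypot(C[...,0],C[...,1])<35)
P=C[m]; print(len(P),np.histogram(P[:,2],bins=range(-40,30,5)))
for a,b in((10.5,16),(-30,-20)):
    Q=P[(P[:,2]>a)&(P[:,2]<b)]; print(a,Q.min(0).round(1),Q.max(0).round(1),np.median(Q[:,2]))
    h=cv2.convexHull(Q[:,:2].astype(np.float32))[:,0]; 
    if b<0: h=h[h[:,1]>8]
    print(circ(h))
Q=P[(P[:,2]>10.5)]; A=np.c_[Q[:,:2],np.ones(len(Q))]; print('tilt plane',np.linalg.lstsq(A,Q[:,2],rcond=None)[0])
E
```

```text
9060 (array([   0,    0,  161, 1336,  294,  328,  372,  424,  443, 1030, 4672,
          0,    0]), array([-40, -35, -30, -25, -20, -15, -10,  -5,   0,   5,  10,  15,  20,
        25]))
10.5 [-16.1 -15.8  10.5] [16.  17.3 14.5] 12.39111609552117
(array([-0.0856165 ,  0.66082312]), np.float64(16.3341819857041))
-30 [-21.7   1.4 -28.4] [ 20.8  22.8 -20. ] -23.58100836038605
(array([-0.31634624,  0.59853825]), np.float64(22.333216480665307))
tilt plane [-4.76703917e-03 -1.61405553e-02  1.23393503e+01]
```

```bash
python3 - <<'E'
from rig import *; from h import *
x,y=517.3,-16.05
robot.movel([x,y,240],max_speed=150); robot.movel([x,y,200],max_speed=80); robot.wait(0.2); print(state()['position'].round(2))
for z in(175,156):
    hit=robot.movel([x,y,z],max_speed=15,stop_force=4); s=state(); print(z,hit,s['t'],s['position'].round(2),s['contact_force'].round(1),s['torque'].round(2))
    if hit: break
E
```

```text
[517.79 -16.11 200.66]
175 False 24.0917 [517.38 -16.06 175.08] [ 0.3  1.3 -0.8] [ 0.01 -0.06 -0.02]
156 True 25.0167 [517.19 -16.07 160.35] [-0.6  0.6  5. ] [-0.01  0.03 -0.01]
```

Contact came exactly at the expected home height (160.3), with negligible side force. I'll release, retreat and check.

```bash
python3 - <<'E'
from rig import *; from h import *
claw.let_go(); robot.wait(0.2)
robot.movel([517.3,-16,215],max_speed=80); robot.movel([490,-90,290],max_speed=200); robot.wait(0.5)
im,d,K,T=snap('w7'); C=cloud(d,K,T)
print(state()['t'],'body',top(C,(517,-15.5),55,40,70),'flange',top(C,(517,-15.5),30,132,141),'knob',top(C,(517,-15.5),25,168,180))
i,_=optics.get_image('side'); cv2.imwrite('pics/s2.png',cv2.resize(i[100:300,160:400,::-1],(720,600)))
E
```

```text
27.85 body (array([517.1, -15.4]), np.float64(43.6), array([512.6, -12.2,  64.5]), 1497) flange (array([516.9, -16.4]), np.float64(22.6), array([506.9, -13.4, 136.7]), 617) knob (array([516.8, -16.4]), np.float64(17.4), array([516.4, -16. , 172.2]), 2097)
```

View pics/s2.png

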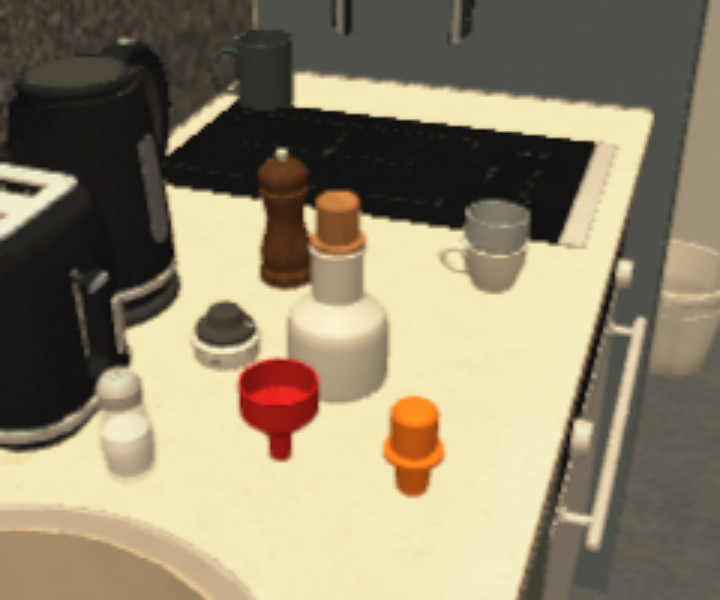

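The stopper sits upright with its flange (336,240) on the rim of the flask, which hasn't moved. The funnel stands upright in the cup at (496,230), and the bystanders are undisturbed.

```bash
python3 -c "
from rig import *
print(hand_in())"
```

```text
the job is handed in; nothing more can be done
None
```

Job handed in at about 28 s: the funnel is standing spout-down in the cup, the stopper is fully home in the flask's neck, and the last pictures showed the flask and cup upright where they stood and the timer, salt and mill undisturbed.

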